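Show a module to the inspection camera

TASK

Take the module with the finned cooling block out of the assembly nest and show it to the inspection camera: hold its centre at the camera's focus, 150 mm straight out from the lens, the right way up but tipped with the lens so that one of its long sides (either one) squarely faces the lens, and keep it still there for a second; then turn it there so that the end with the round socket squarely faces the lens, tipped in the same way. Finish while still holding it there in the air, still; leave the other two modules in their pockets and never touch the camera or its stand.

Things in the scene. Friction and masses are not known exactly. Their poses are not given: they have to be found in the camera images.
- module_center (a point): Centre of the loose module to be shown, half-way up its 70 mm height. An aluminium box 84 x 44 x 34 mm (x, y, z) with a finned aluminium cooling block on the middle of its top, 40 long (x), 22 wide (y), 36 mm tall. The box's top lies 1 mm below this point, the block's top 35 mm above it. x points to the end with the round socket, y to a long side, z up. It stands upright in any one pocket.
- module_socket (a point): Middle of the outer face of the module's round socket, a steel ring 20 mm across that stands 12 mm out of the box's +x end: 54 mm along +x and 15 mm below module_center. The module's other end is plain.
- focus (a point): Focus of the camera, in the air 190 mm above the table, 150 mm straight out from the lens. x points to the lens and rises at 25 degrees (the camera looks 25 degrees down); y is level; z points up, leaning 25 degrees away from the camera. A module shown rightly has its z along this z; for a long side its +y or -y, for the socket end its +x, lies along this x.
- lens (a point): Middle of the camera's lens face, 150 mm from the focus, same axes as focus. Black barrel 40 mm across (48 over its ring), then a grey camera body 50 mm square, reaching 260 mm from the focus.
- stand: The camera's fixed stand; origin on the table straight below the focus, x level towards the post, z up. White foot plate 350 x 140 x 12 mm, from x = -70 to 280 mm; a black disc 70 mm across on it marks the spot below the focus; steel post 332 mm tall at x = 255 mm. Neither stand nor camera may be touched.
- nest: Fixed black assembly nest, 120 x 310 mm (x, y), origin at the centre of its underside. Three pockets 90 x 50 mm in a row along its y at -100, 0 and +100 mm; pocket floor 10 mm and rims 18 mm above the table. The modules stand in them lengthwise along the nest's x, with about 3 mm of play.
- module: The same module as a whole, about 0.22 kg; origin at the centre of its underside, 35 mm below module_center, same axes. Grip it by the cooling block, across its 22 mm width (fingers closing along the module's y; the fins run along x and are solid to the grip), from above, with the fingertips staying above the box's top.
- can_module_center (a point): Centre, 33 mm above its underside, of another module to be left in its pocket: the same box with a black round can 34 mm across and 32 mm tall on top, no socket.
- stud_module_center (a point): Centre, 29 mm above its underside, of the third module, also to be left: the same box with two upright brass studs on top, 54 mm tall in all, no socket.
Not all that is in view belongs to the job. What is shaped like the module but blue, red or turquoise is not meant.

How it is judged (in metres and radians):
On the way:
1. the module is held still at the focus, tipped with the lens, a long side squarely facing the lens (distance between module_center and focus below 0.02 m and angle between the z axis of module_center and the z axis of focus, either way round below 0.2 rad and angle between module_center's own z axis and vertical below 1.2 rad and angle between the y axis of module_center and the x axis of focus, either way round below 0.2 rad and contact force between the fingers and module above 2 N and linear speed of module below 0.03 m/s and angular speed of module below 0.2 rad/s), for 0.5 s.
At the end, for the whole second after the job is handed in: Held by the fingers and touching nothing else, still; its centre within 20 mm of the focus, its z and x axes within 0.2 rad of the focus's z and x, socket end towards the lens. Before that: still for 0.5 s with a long side towards the lens, same tolerances (distance between module_center and focus below 0.02 m and angle between the z axis of module_center and the z axis of focus, either way round below 0.2 rad and angle between module_center's own z axis and vertical below 1.2 rad and angle between the x axis of module_center and the x axis of focus, either way round below 0.2 rad and x of module_socket in the frame of focus above 0.03 m and contact force between the fingers and module above 2 N and contact force between module and nest below 0.3 N and contact force between module and stand below 0.3 N and linear speed of module below 0.03 m/s and angular speed of module below 0.2 rad/s); the arm keeps its last pose, push and grip.
It fails at once if another module is shifted more than 15 mm (distance of any of can_module_center, stud_module_center from where it was at the start of the episode above 0.015 m).
It fails at once if the camera or its stand is touched (contact force between stand and anything else above 1 N).
It also fails if it takes over 48 s, if anything falls off the work surface, if the arm or the gripper's body presses on something with over 40 N, if the wrist force passes 120 N, or if a joint passes its speed limit or range.

ROBOT

A 7-joint arm with a two-finger parallel gripper is mounted at the origin on the work surface. World frame = base frame: x ahead of the robot, y to its left, z up, the work surface at z = 0. Lengths are in mm, angles in rad, forces in N, time in s.
With the tool pointing down it reaches from about 400 to 875 mm from the base axis. Payload 4.4 kg.
Tool frame: the origin (TCP) lies midway between the tips of the shut fingers; the grasp point (between the pads) lies 19 mm behind it; z points along the fingers, y is the line along which they close (so a half turn about z gives the same grasp; the last joint's range is limited). The gripper opens to 85 mm and grips with 20 to 120 N. Pads are 22 mm wide; open, the fingers measure 114 mm over their backs; the gripper's body (76 mm by 85 mm) begins 54 mm behind the grasp point. The pads swing forward as they close: fully open they stand 13 mm farther back than shut.
Start: joints at [-1.401, 0.628, 0.038, 1.517, -0.027, 0.996, -0.02], TCP at [151.828, 632.033, 231.313] pointing down, gripper open.
Joint ranges: [-3.06, 3.06], [-0.37, 2.12], [-1.25, 1.32], [0.18, 2.47], [-1.1, 4.24], [0.23, 1.98], [-2.94, 2.94]. Speed limits (rad/s): [2.57, 2.57, 3.14, 3.14, 3.14, 3.14, 3.14].

INTERFACE

Orientations are given as [roll, pitch, yaw] about the fixed x, y, z axes, in that order (R = Rz(yaw) Ry(pitch) Rx(roll)).
In Python, from cell import read_state, get_image, finish_job gives the robot as it stands.
- The arm moves only by the tool send_rows, never from a script. Its argument "series" is a list of rows, each an object of numbers: "ax", "ay", "az": the turn, a rotation vector about the tool's x, y, z in rad; "dx", "dy", "dz": the shift along the tool's x, y, z in cm; "hand": the closure, from 0 (fully open) to 1 (shut). In form: [{"ax": .., "ay": .., "az": .., "dx": .., "dy": .., "dz": .., "hand": ..}, ...]. A call has 1 to 10 rows; each row is the pose to reach, as a shift and turn from the pose commanded when the call began, along the tool's axes at that moment; what a row does not reach only later rows make up. A row lasts 1/10 s, in which the tool goes at most 50 mm and 8.59 degrees, less where a joint would pass 70% of its speed; a pose out of reach is approached as far as the arm can. A call with a gripper value outside its range is refused whole. The fingers move at their own pace and stop on an object; the grip force is fixed at half the most. Time passes only in rows, so rows that repeat a pose let the fingers close. It gives the time, the measured TCP pose, the force, the opening and the grip force at its end, in the units of the state.
- read_state(): the state, without advancing time (a new reading comes with each control period).
- get_image(name): name is "side" or "top"; returns a dict with "pixels" (400x640x3 uint8, red, green, blue), "mtx" (3x3 intrinsics, pixels), "R" (3x3) and "t" (3): a world point X has camera coordinates R X + t. Camera axes: x right, y down, z forward; pixel columns grow to the right and rows downward; lengths in mm; the calibration is good to about 2 mm. A picture is of the moment at which its call begins. There is no depth.
- finish_job(): hands the job in; it is judged then, once.
The state is a dict: "clock": time; "qpos": joint angles; "qd": joint speeds; "tau": joint torques, N m; "eef_pos": TCP position; "tool_rot": TCP orientation; "force": force on the tool from outside, world axes, zero at the start; "torque": the same for the moment, N m; "width": finger opening in mm; "gripper_force": force on a finger pad.
Only numpy, scipy, OpenCV 4.12 (cv2) and the standard library are available. Lean on these libraries where they do the work, as an engineer would, in place of code of your own. Each camera call takes 0.05 s, during which the arm holds its last target. There are 200 camera calls.

## Working session

There is one attempt and no reset: what is moved stays moved. The work goes in short steps, Python scripts to look and compute and a tool call to move; the robot and the scene stay as the last step left them, time stands still between calls to the robot, and variables do not carry over. Pictures are saved under pics/ and viewed, at most 10 in all, crops included, and the job is handed in when it is done.

Besides the shell and the picture viewer there is one more tool, called after ">>>" by a JSON object that holds its "method" and its "body". send_rows: Moves the arm, as the interface text tells. Its arguments: {"type":"object","properties":{"series":{"type":"array","items":{"type":"object","properties":{"ax":{"type":"number"},"ay":{"type":"number"},"az":{"type":"number"},"dx":{"type":"number"},"dy":{"type":"number"},"dz":{"type":"number"},"hand":{"type":"number"}}}}},"required":["series"]}

```bash
mkdir -p pics; python3 - <<'E'
from cell import *
import cv2,pickle
s=read_state();print(s)
for n in("top","side"):
    d=get_image(n);pickle.dump(d,open(n+'.pkl','wb'));cv2.imwrite(f'pics/{n}0.png',d["pixels"][:,:,::-1])
    print(n,d["mtx"],d["R"],d["t"])
E
```

```text
{'clock': 0.0, 'qpos': array([-1.40078194,  0.62932982,  0.03843975,  1.51837318, -0.02699496,
        0.99627953, -0.02005026]), 'qd': array([ 1.25948698e-04,  8.73735138e-06, -1.10691142e-03,  1.20283720e-03,
        2.17432368e-04, -2.79206193e-04, -4.48778000e-05]), 'tau': array([ 2.21580317e-04, -5.63388956e+01,  1.22586932e+00, -1.93439215e+01,
        1.09137470e-02,  1.06904531e-02,  8.34723490e-08]), 'eef_pos': array([151.68981053, 631.41478822, 230.39795426]), 'tool_rot': array([-3.13972092e+00,  2.69057846e-05,  2.90573244e+00]), 'force': array([-0.38322263,  0.93188568, -0.2198806 ]), 'torque': array([-0.0379129 ,  0.00342893, -0.00503708]), 'gripper_force': 0.0, 'width': 85.58486026052304}
top [[431.25748684   0.         319.43446604]
 [  0.         431.25748684 203.72920553]
 [  0.           0.           1.        ]] [[-0.02293506 -0.99957718 -0.01787307]
 [-0.9798167   0.02602554 -0.19819665]
 [ 0.198578    0.01296669 -0.97999931]] [  22.66670519  528.55212656 1362.29593014]
side [[422.43801868   0.         319.2693876 ]
 [  0.         422.43801868 195.19206581]
 [  0.           0.           1.        ]] [[ 0.97373911 -0.22766467  0.00097402]
 [-0.10849923 -0.46781217 -0.87714292]
 [ 0.20015011  0.85400268 -0.48022844]] [-482.98870067  195.79659912  974.65352369]
```

View pics/top0.png

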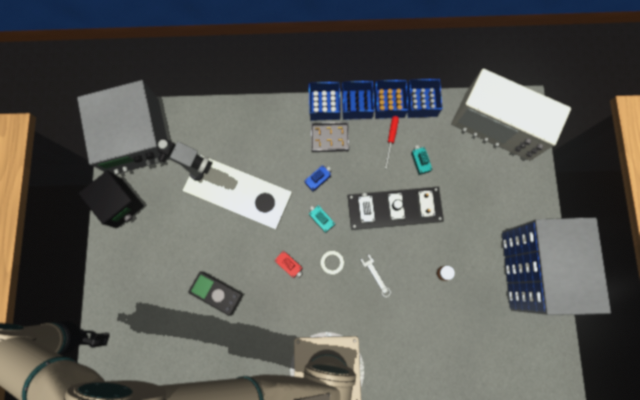

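View pics/side0.png

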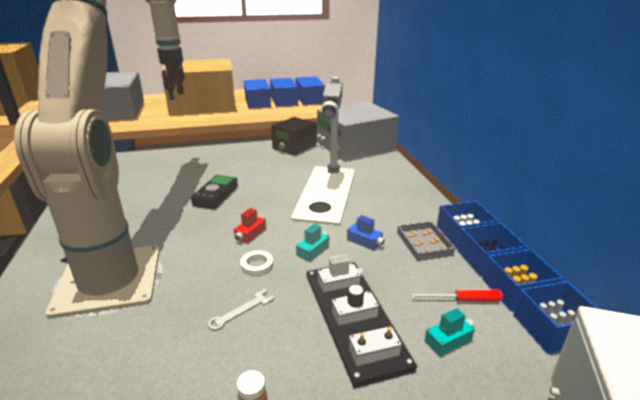

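Top view: the nest is centred near (395,207), with the finned module at (366,208), the can at (397,206) and the studs at (427,203). The stand's disc is at (264,203) and the camera near (190,157). The side view agrees: finned module at (340,272), disc at (319,207).

```bash
cat > h.py <<'E'
import cv2,numpy as np,pickle
def ray(d,uv,z):
    R,t,K=map(np.array,(d["R"],d["t"],d["mtx"]));c=-R.T@t
    v=R.T@np.linalg.solve(K,[uv[0],uv[1],1]);return c+v*(z-c[2])/v[2]
def proj(d,X):
    p=d["mtx"]@(d["R"]@np.array(X)+d["t"]);return p[:2]/p[2]
def blob(m,c):
    cs,_=cv2.findContours(m.astype('uint8'),cv2.RETR_LIST,cv2.CHAIN_APPROX_NONE)
    cs=[k for k in cs if cv2.contourArea(k)>30]
    return min(cs,key=lambda k:np.linalg.norm(k.mean((0,1))-c))
E
python3 - <<'E'
from h import *
T=pickle.load(open('top.pkl','rb'));S=pickle.load(open('side.pkl','rb'))
def fit(d,m,c,z):
    k=blob(m,c).reshape(-1,2).astype(float)
    P=np.array([ray(d,p,z)[:2] for p in k],'float32')
    r=cv2.minAreaRect(P);b=cv2.boxPoints(r);print(c,z,'rect',np.round(r[0],1),np.round(r[1],1),round(r[2],1));return r
for d,n,dc,nc,pc in((T,'top',(264,203),(395,207),(235,195)),(S,'side',(319,207),(355,320),(325,190))):
    g=d["pixels"].max(2).astype(int);mn=d["pixels"].min(2)
    print(n);fit(d,g<70,dc,12)
    k=(cv2.morphologyEx((g<70).astype('uint8'),cv2.MORPH_CLOSE,np.ones((3,3))))
    fit(d,k,nc,18)
    fit(d,mn>190,pc,12)
a=cv2.resize(T["pixels"][170:240,335:455],None,fx=6,fy=6,interpolation=2)
b=cv2.resize(S["pixels"][245:385,295:425],None,fx=4,fy=4,interpolation=2)
c=cv2.resize(T["pixels"][130:235,150:300],None,fx=4,fy=4,interpolation=2)
cv2.imwrite('pics/a.png',a[:,:,::-1]);cv2.imwrite('pics/b.png',b[:,:,::-1]);cv2.imwrite('pics/c.png',c[:,:,::-1])
E
```

```text
top
(264, 203) 12 rect [546.7 196.2] [51.  52.1] 89.9
(395, 207) 18 rect [ 523.2 -193.9] [67.5 95.7] 88.5
(235, 195) 12 rect [589.6 291.4] [346.3 138.1] 66.0
side
(319, 207) 12 rect [570.5 805.6] [409.6 194.4] 77.2
(355, 320) 18 rect [ 511.4 -269.7] [120.3 274.8] 3.2
(325, 190) 12 rect [585.3 294.5] [360.7 144.5] 66.1
```

View pics/a.png

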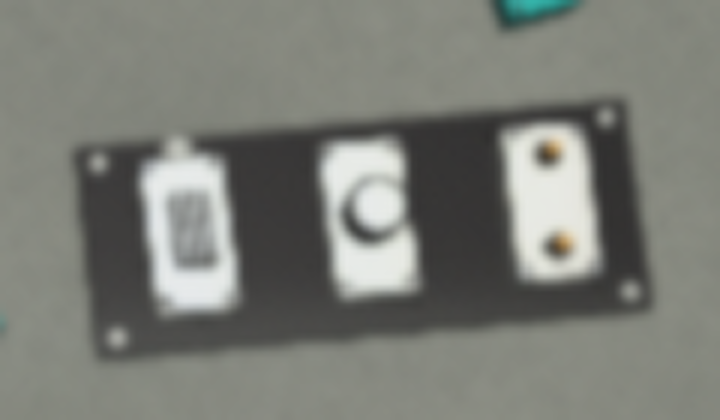

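View pics/b.png

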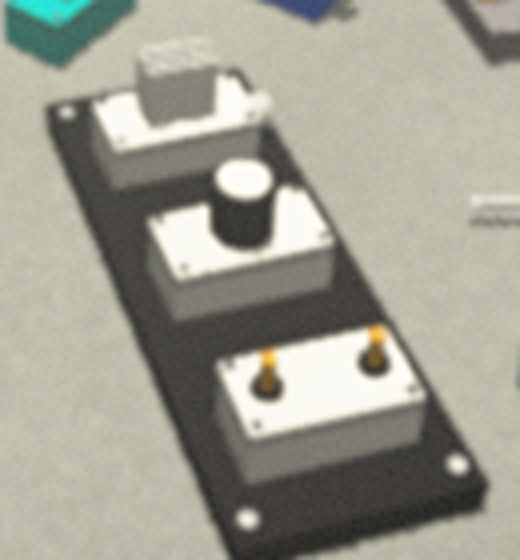

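Crop a: the finned module is the left one (block at 192,228), and its socket is at the top (177,147), so it points to +x, away from the robot. Crop b confirms this, with the socket at (258,105).

```bash
python3 - <<'E'
from h import *
T=pickle.load(open('top.pkl','rb'));S=pickle.load(open('side.pkl','rb'))
q=np.array([(78,147),(625,98),(650,305),(98,358)])/6+[335,170]-.4
P=np.array([ray(T,p,18)[:2] for p in q]);print('nest top',P.round(1),P.mean(0))
q=np.array([(48,103),(238,70),(488,482),(232,555)])/4+[295,245]-.4
P2=np.array([ray(S,p,18)[:2] for p in q]);print('nest side',P2.round(1),P2.mean(0))
y=P.mean(0); yd=((P[0]+P[3])-(P[1]+P[2]));yd/=np.linalg.norm(yd);print('ydir',np.degrees(np.arctan2(yd[1],yd[0])),'pocket',y+100*yd)
yd=((P2[0]+P2[1])-(P2[2]+P2[3]));yd/=np.linalg.norm(yd);print('ydir',np.degrees(np.arctan2(yd[1],yd[0])),'pocket',P2.mean(0)+100*yd)
q=np.array([(168,192),(206,188),(218,268),(178,266)])/6+[335,170]-.4
B=np.array([ray(T,p,80)[:2] for p in q]);print('block',B.round(1),B.mean(0))
q=np.array([(142,160),(222,153),(240,300),(160,313)])/6+[335,170]-.4
B=np.array([ray(T,p,44)[:2] for p in q]);print('box',B.round(1),B.mean(0), np.degrees(np.arctan2(*((B[0]+B[1]-B[2]-B[3])[::-1]))))
print('sock',ray(T,np.array((177,147))/6+[335,170]-.4,35))
q=np.array([(138,55),(172,40),(218,50),(215,68),(142,72)])/4+[295,245]-.4
print('block side top z80',np.array([ray(S,p,80)[:2] for p in q]).round(1))
q=np.array([(95,108),(240,70),(265,118),(115,152)])/4+[295,245]-.4
B=np.array([ray(S,p,44)[:2] for p in q]);print('box side',B.round(1),B.mean(0))
# disc in side
g=S["pixels"].max(2)[195:220,300:340]<110
v,u=np.nonzero(g);print('disc side',ray(S,(u.mean()+300,v.mean()+195),12),g.sum())
E
```

```text
nest top [[ 566.7  -85.8]
 [ 586.7 -394.2]
 [ 468.6 -398.8]
 [ 446.8  -92.5]] [ 517.17821259 -242.82755311]
nest side [[ 444.8  -90.3]
 [ 561.1  -85.7]
 [ 581.1 -392.4]
 [ 459.9 -402.2]] [ 511.68990082 -242.63622097]
ydir 93.88485309220948 pocket [ 510.40305888 -143.05733064]
ydir 93.24369453128946 pocket [ 506.03160951 -142.79643061]
block [[ 526.8 -129.7]
 [ 528.4 -150.1]
 [ 484.8 -154.5]
 [ 486.4 -133.3]] [ 506.61321922 -141.91734633]
box [[ 552.6 -119.4]
 [ 555.3 -163.6]
 [ 473.  -169.5]
 [ 467.  -125.7]] [ 511.99110868 -144.53755773] 4.175767885754235
sock [ 561.40863503 -139.79369207   35.        ]
block side top z80 [[ 485.8 -137. ]
 [ 507.3 -128.2]
 [ 529.3 -142.6]
 [ 523.2 -157.4]
 [ 484.2 -151.9]]
box side [[ 463.  -132.2]
 [ 551.1 -117.9]
 [ 551.8 -161.6]
 [ 465.1 -170.4]] [ 507.74023308 -145.52399215]
disc side [542.76752863 197.03044222  12.        ] 144
```

>>> {"method": "send_rows", "body": {"series": [{"dz":0,"az":0.15,"hand":0}]}}

```text
invalid input at $.series[0]: expected keys ax, ay, az, dx, dy, dz, hand
```

```bash
cat > rel.py <<'E'
import sys,numpy as np
from scipy.spatial.transform import Rotation as Ro
from cell import read_state
def rel(p,R):
    s=read_state();R0=Ro.from_euler('xyz',s['tool_rot'])
    d=R0.inv().apply(np.array(p)-s['eef_pos'])/10
    print('t',round(s['clock'],2),'tcp',s['eef_pos'].round(1),'q',s['qpos'].round(2),'w',round(s['width'],1),'gf',round(s['gripper_force'],1),'F',s['force'].round(1))
    print('d cm',d.round(2),'a',(R0.inv()*R).as_rotvec().round(3))
def down(yaw): return Ro.from_euler('xyz',[np.pi,0,np.radians(yaw)])
F=np.array([545,196.5,190.])
c,s_=np.cos(np.radians(25)),np.sin(np.radians(25));h=np.radians(66)
xf=np.array([c*np.cos(h),c*np.sin(h),s_]);zf=np.array([-s_*np.cos(h),-s_*np.sin(h),c]);yf=np.cross(zf,xf)
def show(xm): # tool x = x_m, z = -zf
    return Ro.from_matrix(np.column_stack([xm,np.cross(-zf,xm),-zf]))
E
python3 - <<'E'
from rel import *
rel([400,230,260],down(85))
E
```

```text
t 0.1 tcp [151.7 631.5 230.5] q [-1.4   0.63  0.04  1.52 -0.03  1.   -0.02] w 85.2 gf 0.0 F [ 0.4  0.4 -0.5]
d cm [-33.52 -33.24  -2.9 ] a [-1.000e-03  1.000e-03  1.422e+00]
```

>>> {"method": "send_rows", "body": {"series": [{"dx":-33.5,"dy":-33.2,"dz":-2.9,"ax":0,"ay":0,"az":1.42,"hand":0},{"dx":-33.5,"dy":-33.2,"dz":-2.9,"ax":0,"ay":0,"az":1.42,"hand":0},{"dx":-33.5,"dy":-33.2,"dz":-2.9,"ax":0,"ay":0,"az":1.42,"hand":0},{"dx":-33.5,"dy":-33.2,"dz":-2.9,"ax":0,"ay":0,"az":1.42,"hand":0},{"dx":-33.5,"dy":-33.2,"dz":-2.9,"ax":0,"ay":0,"az":1.42,"hand":0},{"dx":-33.5,"dy":-33.2,"dz":-2.9,"ax":0,"ay":0,"az":1.42,"hand":0},{"dx":-33.5,"dy":-33.2,"dz":-2.9,"ax":0,"ay":0,"az":1.42,"hand":0},{"dx":-33.5,"dy":-33.2,"dz":-2.9,"ax":0,"ay":0,"az":1.42,"hand":0},{"dx":-33.5,"dy":-33.2,"dz":-2.9,"ax":0,"ay":0,"az":1.42,"hand":0},{"dx":-33.5,"dy":-33.2,"dz":-2.9,"ax":0,"ay":0,"az":1.42,"hand":0}]}}

```text
clock: 1.1
eef_pos: [402.0, 226.4, 260.8]
tool_rot: [3.14, 0.001, 1.475]
force: [0.1, -0.1, -0.1]
width: 85.3
gripper_force: 0.0
```

```bash
python3 - <<'E'
from rel import *
rel([508,-143,180],down(4))
E
```

```text
t 1.1 tcp [402.  226.4 260.8] q [-0.94  0.35  0.49  1.99 -0.22  0.85 -0.43] w 85.3 gf 0.0 F [ 0.1 -0.1 -0.1]
d cm [-35.75  14.07   8.14] a [ 0.002 -0.     1.405]
```

>>> {"method": "send_rows", "body": {"series": [{"dx":-35.8,"dy":14.1,"dz":8.1,"ax":0,"ay":0,"az":1.4,"hand":0},{"dx":-35.8,"dy":14.1,"dz":8.1,"ax":0,"ay":0,"az":1.4,"hand":0},{"dx":-35.8,"dy":14.1,"dz":8.1,"ax":0,"ay":0,"az":1.4,"hand":0},{"dx":-35.8,"dy":14.1,"dz":8.1,"ax":0,"ay":0,"az":1.4,"hand":0},{"dx":-35.8,"dy":14.1,"dz":8.1,"ax":0,"ay":0,"az":1.4,"hand":0},{"dx":-35.8,"dy":14.1,"dz":8.1,"ax":0,"ay":0,"az":1.4,"hand":0},{"dx":-35.8,"dy":14.1,"dz":8.1,"ax":0,"ay":0,"az":1.4,"hand":0},{"dx":-35.8,"dy":14.1,"dz":8.1,"ax":0,"ay":0,"az":1.4,"hand":0},{"dx":-35.8,"dy":14.1,"dz":8.1,"ax":0,"ay":0,"az":1.4,"hand":0},{"dx":-35.8,"dy":14.1,"dz":8.1,"ax":0,"ay":0,"az":1.4,"hand":0}]}}

```text
clock: 2.1
eef_pos: [509.6, -139.7, 178.5]
tool_rot: [3.141, 0.002, 0.078]
force: [-0.3, 0.6, 0.1]
width: 85.3
gripper_force: 0.0
```

```bash
python3 - <<'E'
from rel import *
import cv2
from cell import get_image
rel([508,-143,100],down(4))
d=get_image('side');cv2.imwrite('pics/s1.png',cv2.resize(d['pixels'][150:350,240:440],None,fx=3,fy=3)[:,:,::-1])
rel([508,-143,100],down(4))
E
```

```text
t 2.1 tcp [ 509.6 -139.7  178.5] q [-0.28  0.65  0.77  1.93 -0.61  0.82 -0.66] w 85.3 gf 0.0 F [-0.3  0.6  0.1]
d cm [-0.17  0.31  7.85] a [0.001 0.002 0.008]
t 2.15 tcp [ 509.6 -138.6  178.5] q [-0.28  0.65  0.77  1.93 -0.61  0.82 -0.66] w 85.5 gf 0.0 F [ 0.7  0.7 -0.4]
d cm [-0.18  0.42  7.85] a [0.    0.002 0.01 ]
```

View pics/s1.png

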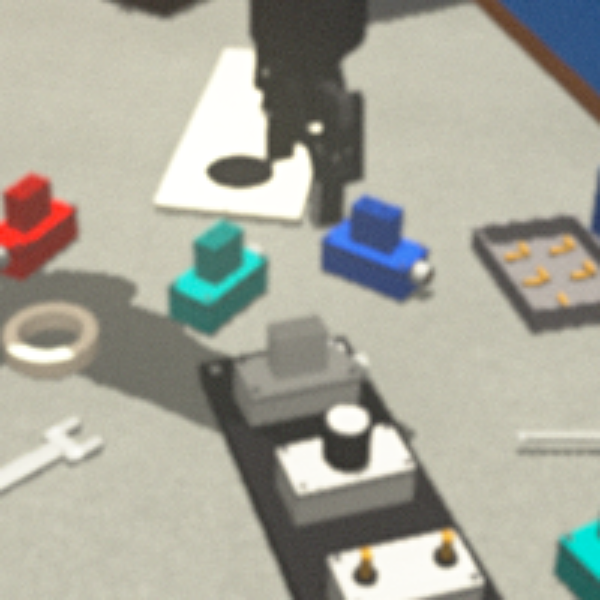

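The open gripper is directly above the finned block (crop 298,345). Next I go straight down.

>>> {"method": "send_rows", "body": {"series": [{"dx":-0.2,"dy":0.4,"dz":4,"ax":0,"ay":0,"az":0,"hand":0},{"dx":-0.2,"dy":0.4,"dz":7.8,"ax":0,"ay":0,"az":0,"hand":0},{"dx":-0.2,"dy":0.4,"dz":9.8,"ax":0,"ay":0,"az":0,"hand":0},{"dx":-0.2,"dy":0.4,"dz":11.3,"ax":0,"ay":0,"az":0,"hand":0},{"dx":-0.2,"dy":0.4,"dz":11.8,"ax":0,"ay":0,"az":0,"hand":0},{"dx":-0.2,"dy":0.4,"dz":11.8,"ax":0,"ay":0,"az":0,"hand":0},{"dx":-0.2,"dy":0.4,"dz":11.8,"ax":0,"ay":0,"az":0,"hand":0}]}}

```text
clock: 2.85
eef_pos: [508.9, -142.0, 61.9]
tool_rot: [3.141, -0.001, 0.086]
force: [0.6, 0.2, -0.3]
width: 85.5
gripper_force: 0.0
```

```bash
python3 - <<'E'
from rel import *
import cv2
from cell import get_image
d=get_image('side');cv2.imwrite('pics/s2.png',cv2.resize(d['pixels'][200:330,270:420],None,fx=4,fy=4)[:,:,::-1])
rel([508,-143,51],down(4))
E
```

```text
t 2.9 tcp [ 509.  -142.    62.1] q [-0.15  0.8   0.58  2.   -0.8   0.58 -0.49] w 85.2 gf 0.0 F [-0.3  0.3 -0.1]
d cm [-0.11  0.09  1.11] a [ 0.    -0.001  0.016]
```

View pics/s2.png

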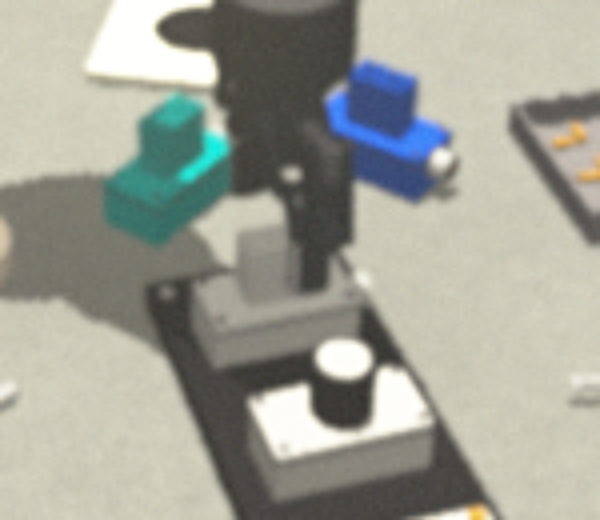

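```bash
python3 - <<'E'
from h import *
S=pickle.load(open('side.pkl','rb'))
for X in [(509,-185,75),(509,-192,80),(508,-143,80),(508,-143,45),(508,-154,62)]: print(X,((proj(S,X)-[270,200])*4).round(0))
E
```

```text
(509, -185, 75) [302. 290.]
(509, -192, 80) [306. 290.]
(508, -143, 80) [279. 234.]
(508, -143, 45) [277. 285.]
(508, -154, 62) [283. 273.]
```

The block spans columns 238–318 of the crop and the near finger is centred at about 313, a few mm towards +x. I'll shift back slightly, lower and close.

>>> {"method": "send_rows", "body": {"series": [{"dx":-0.3,"dy":0.1,"dz":0.6,"ax":0,"ay":0,"az":0,"hand":0},{"dx":-0.4,"dy":0.1,"dz":1.1,"ax":0,"ay":0,"az":0,"hand":0},{"dx":-0.4,"dy":0.1,"dz":1.1,"ax":0,"ay":0,"az":0,"hand":0.3},{"dx":-0.4,"dy":0.1,"dz":1.1,"ax":0,"ay":0,"az":0,"hand":0.5},{"dx":-0.4,"dy":0.1,"dz":1.1,"ax":0,"ay":0,"az":0,"hand":0.65},{"dx":-0.4,"dy":0.1,"dz":1.1,"ax":0,"ay":0,"az":0,"hand":1},{"dx":-0.4,"dy":0.1,"dz":1.1,"ax":0,"ay":0,"az":0,"hand":1},{"dx":-0.4,"dy":0.1,"dz":1.1,"ax":0,"ay":0,"az":0,"hand":1},{"dx":-0.4,"dy":0.1,"dz":1.1,"ax":0,"ay":0,"az":0,"hand":1},{"dx":-0.4,"dy":0.1,"dz":1.1,"ax":0,"ay":0,"az":0,"hand":1}]}}

```text
clock: 3.9
eef_pos: [504.7, -143.3, 50.4]
tool_rot: [3.141, -0.0, 0.086]
force: [0.5, -0.5, 2.1]
width: 20.9
gripper_force: 60.9
```

>>> {"method": "send_rows", "body": {"series": [{"dx":0,"dy":0,"dz":-1,"ax":0,"ay":0,"az":0,"hand":1},{"dx":0,"dy":0,"dz":-3,"ax":0,"ay":0,"az":0,"hand":1},{"dx":0,"dy":0,"dz":-6,"ax":0,"ay":0,"az":0,"hand":1},{"dx":0,"dy":0,"dz":-9,"ax":0,"ay":0,"az":0,"hand":1},{"dx":0,"dy":0,"dz":-12,"ax":0,"ay":0,"az":0,"hand":1},{"dx":0,"dy":0,"dz":-15,"ax":0,"ay":0,"az":0,"hand":1},{"dx":0,"dy":0,"dz":-17,"ax":0,"ay":0,"az":0,"hand":1},{"dx":0,"dy":0,"dz":-18,"ax":0,"ay":0,"az":0,"hand":1},{"dx":0,"dy":0,"dz":-18,"ax":0,"ay":0,"az":0,"hand":1}]}}

```text
clock: 4.8
eef_pos: [504.9, -143.3, 231.3]
tool_rot: [3.141, -0.002, 0.086]
force: [0.8, 0.1, -1.4]
width: 21.4
gripper_force: 60.4
```

```bash
python3 - <<'E'
from rel import *
rel([500,60,240],down(80))
for xm in (yf,-yf,xf):
    print(xm.round(2)); R=show(xm); rel(F-R.apply([2,0,5.4]),R)
E
```

```text
t 4.8 tcp [ 504.9 -143.3  231.3] q [-0.32  0.58  0.84  1.88 -0.54  0.92 -0.71] w 21.4 gf 60.4 F [ 0.8  0.1 -1.4]
d cm [  1.26 -20.29  -0.87] a [ 1.00e-03 -1.00e-03 -1.31e+00]
[-0.91  0.41  0.  ]
t 4.8 tcp [ 504.9 -143.3  231.3] q [-0.32  0.58  0.84  1.88 -0.54  0.92 -0.71] w 21.4 gf 60.4 F [ 0.8  0.1 -1.4]
d cm [  6.97 -33.21   3.64] a [-0.145  0.572 -2.582]
[ 0.91 -0.41 -0.  ]
t 4.8 tcp [ 504.9 -143.3  231.3] q [-0.32  0.58  0.84  1.88 -0.54  0.92 -0.71] w 21.4 gf 60.4 F [ 0.8  0.1 -1.4]
d cm [  6.62 -33.4    3.64] a [0.427 0.108 0.497]
[0.37 0.83 0.42]
t 4.8 tcp [ 504.9 -143.3  231.3] q [-0.32  0.58  0.84  1.88 -0.54  0.92 -0.71] w 21.4 gf 60.4 F [ 0.8  0.1 -1.4]
d cm [  6.71 -33.15   3.73] a [ 0.234  0.392 -1.048]
```

>>> {"method": "send_rows", "body": {"series": [{"dx":1.3,"dy":-20.3,"dz":-0.9,"ax":0,"ay":0,"az":-0.12,"hand":1},{"dx":1.3,"dy":-20.3,"dz":-0.9,"ax":0,"ay":0,"az":-0.25,"hand":1},{"dx":1.3,"dy":-20.3,"dz":-0.9,"ax":0,"ay":0,"az":-0.4,"hand":1},{"dx":1.3,"dy":-20.3,"dz":-0.9,"ax":0,"ay":0,"az":-0.55,"hand":1},{"dx":1.3,"dy":-20.3,"dz":-0.9,"ax":0,"ay":0,"az":-0.7,"hand":1},{"dx":1.3,"dy":-20.3,"dz":-0.9,"ax":0,"ay":0,"az":-0.85,"hand":1},{"dx":1.3,"dy":-20.3,"dz":-0.9,"ax":0,"ay":0,"az":-1.0,"hand":1},{"dx":1.3,"dy":-20.3,"dz":-0.9,"ax":0,"ay":0,"az":-1.15,"hand":1},{"dx":1.3,"dy":-20.3,"dz":-0.9,"ax":0,"ay":0,"az":-1.3,"hand":1},{"dx":1.3,"dy":-20.3,"dz":-0.9,"ax":0,"ay":0,"az":-1.3,"hand":1}]}}

```text
clock: 5.8
eef_pos: [499.1, 60.1, 238.1]
tool_rot: [-3.139, 0.0, 1.386]
force: [-0.4, -1.6, -2.2]
width: 21.0
gripper_force: 60.5
```

```bash
python3 - <<'E'
from rel import *
for xm in (yf,):
    R=show(xm); rel(F-R.apply([2,0,5.4]),R)
E
```

```text
t 5.8 tcp [499.1  60.1 238.1] q [-0.53  0.45  0.51  1.92 -0.29  0.84 -0.05] w 21.0 gf 60.5 F [-0.4 -1.6 -2.2]
d cm [13.98  2.16  4.32] a [-0.371  0.29  -1.314]
```

>>> {"method": "send_rows", "body": {"series": [{"dx":1.4,"dy":0.2,"dz":0.4,"ax":-0.037,"ay":0.029,"az":-0.13,"hand":1},{"dx":2.8,"dy":0.4,"dz":0.9,"ax":-0.074,"ay":0.058,"az":-0.26,"hand":1},{"dx":4.2,"dy":0.6,"dz":1.3,"ax":-0.111,"ay":0.087,"az":-0.39,"hand":1},{"dx":5.6,"dy":0.9,"dz":1.7,"ax":-0.148,"ay":0.116,"az":-0.53,"hand":1},{"dx":7,"dy":1.1,"dz":2.1,"ax":-0.185,"ay":0.145,"az":-0.66,"hand":1},{"dx":8.4,"dy":1.3,"dz":2.6,"ax":-0.222,"ay":0.174,"az":-0.79,"hand":1},{"dx":9.8,"dy":1.5,"dz":3.0,"ax":-0.26,"ay":0.203,"az":-0.92,"hand":1},{"dx":11.2,"dy":1.7,"dz":3.4,"ax":-0.297,"ay":0.232,"az":-1.05,"hand":1},{"dx":12.6,"dy":1.9,"dz":3.9,"ax":-0.334,"ay":0.261,"az":-1.18,"hand":1},{"dx":14,"dy":2.2,"dz":4.3,"ax":-0.371,"ay":0.29,"az":-1.314,"hand":1}]}}

```text
clock: 6.8
eef_pos: [546.4, 193.8, 195.0]
tool_rot: [2.704, -0.001, 2.724]
force: [-0.0, 0.9, -2.0]
width: 21.2
gripper_force: 60.6
```

```bash
python3 - <<'E'
from rel import *
import cv2,pickle
from cell import get_image
for n in('top','side'):
    d=get_image(n);pickle.dump(d,open(n+'2.pkl','wb'))
    if n=='side':cv2.imwrite('pics/v1.png',cv2.resize(d['pixels'][60:260,220:420],None,fx=3,fy=3)[:,:,::-1])
    else: cv2.imwrite('pics/v2.png',cv2.resize(d['pixels'][110:240,150:330],None,fx=4,fy=4)[:,:,::-1])
R=show(yf); rel(F-R.apply([2,0,5.4]),R)
E
```

```text
t 6.9 tcp [547.3 192.9 194.3] q [ 0.06  0.52 -0.33  2.02 -0.49  0.4   1.37] w 21.1 gf 60.5 F [-0.2 -1.4 -1.3]
d cm [ 0.16  0.03 -0.05] a [ 0.    -0.    -0.006]
```

View pics/v1.png

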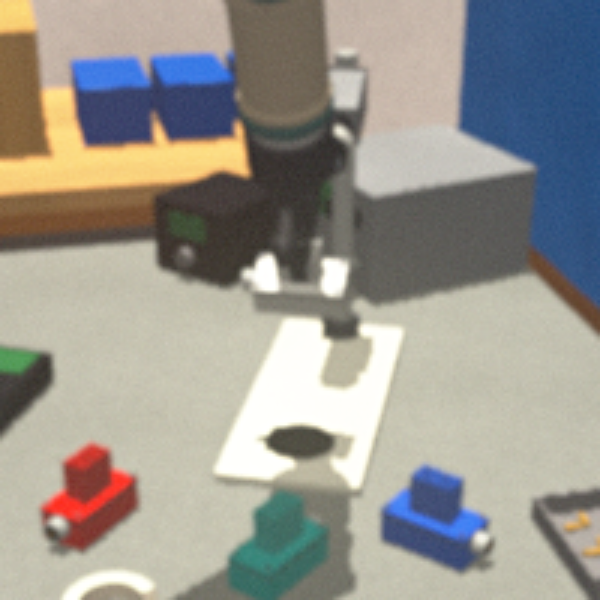

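View pics/v2.png

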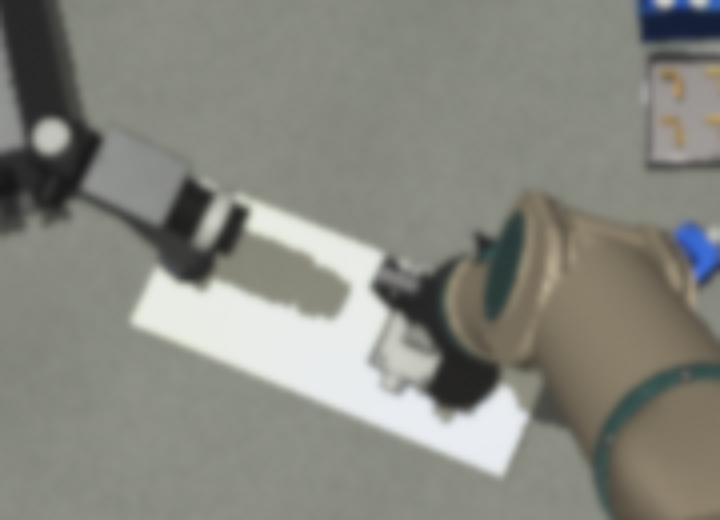

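The module hangs above the foot plate with its long side facing the lens and its socket to the left at (248,280) in the side crop. I'll check its position against projected corners.

>>> {"method": "send_rows", "body": {"series": [{"dx":0.1,"dy":0,"dz":0,"ax":0,"ay":0,"az":0,"hand":1},{"dx":0.1,"dy":0,"dz":0,"ax":0,"ay":0,"az":0,"hand":1},{"dx":0.1,"dy":0,"dz":0,"ax":0,"ay":0,"az":0,"hand":1},{"dx":0.1,"dy":0,"dz":0,"ax":0,"ay":0,"az":0,"hand":1},{"dx":0.1,"dy":0,"dz":0,"ax":0,"ay":0,"az":0,"hand":1},{"dx":0.1,"dy":0,"dz":0,"ax":0,"ay":0,"az":0,"hand":1},{"dx":0.1,"dy":0,"dz":0,"ax":0,"ay":0,"az":0,"hand":1},{"dx":0.1,"dy":0,"dz":0,"ax":0,"ay":0,"az":0,"hand":1},{"dx":0.1,"dy":0,"dz":0,"ax":0,"ay":0,"az":0,"hand":1},{"dx":0.1,"dy":0,"dz":0,"ax":0,"ay":0,"az":0,"hand":1}]}}

```text
clock: 7.9
eef_pos: [546.6, 194.1, 196.3]
tool_rot: [2.705, 0.002, 2.722]
force: [0.2, 0.2, -2.8]
width: 21.1
gripper_force: 60.5
```

```bash
python3 - <<'E'
from rel import *
from h import *
R=show(yf); rel(F-R.apply([2,0,5.4]),R)
S=pickle.load(open('side2.pkl','rb'));T=pickle.load(open('top2.pkl','rb'))
def pt(a,b,c): return F+a*yf+b*xf+c*zf
for n,a in dict(botL=(42,-22,-35),botR=(-42,-22,-35),topL=(42,-22,-1),topR=(-42,-22,-1),farR=(-42,22,-1),farL=(42,22,-1),sock=(54,0,-15)).items():
    print(n,((proj(S,pt(*a))-[220,60])*3).round(),((proj(T,pt(*a))-[150,110])*4).round())
R=show(xf); rel(F-R.apply([2,0,5.4]),R)
E
```

```text
t 7.9 tcp [546.6 194.1 196.3] q [ 0.05  0.52 -0.33  2.02 -0.49  0.4   1.37] w 21.1 gf 60.5 F [ 0.2  0.2 -2.8]
d cm [ 0.04 -0.12  0.09] a [0.001 0.002 0.   ]
botL [256. 312.] [416. 388.]
botR [345. 319.] [461. 290.]
topL [252. 288.] [426. 387.]
topR [343. 295.] [472. 287.]
farR [350. 259.] [420. 261.]
farL [261. 252.] [373. 362.]
sock [246. 279.] [389. 390.]
t 7.9 tcp [546.6 194.1 196.3] q [ 0.05  0.52 -0.33  2.02 -0.49  0.4   1.37] w 21.1 gf 60.5 F [ 0.2  0.2 -2.8]
d cm [ 0.24 -0.32  0.09] a [2.000e-03 1.000e-03 1.571e+00]
```

Projections match the picture within about 4 mm. I'll hold a little longer, then turn.

>>> {"method": "send_rows", "body": {"series": [{"dx":0,"dy":-0.1,"dz":0,"ax":0,"ay":0,"az":0,"hand":1},{"dx":0,"dy":-0.1,"dz":0,"ax":0,"ay":0,"az":0,"hand":1},{"dx":0,"dy":-0.1,"dz":0,"ax":0,"ay":0,"az":0,"hand":1},{"dx":0,"dy":-0.1,"dz":0,"ax":0,"ay":0,"az":0,"hand":1},{"dx":0,"dy":-0.1,"dz":0,"ax":0,"ay":0,"az":0,"hand":1},{"dx":0,"dy":-0.1,"dz":0,"ax":0,"ay":0,"az":0,"hand":1},{"dx":0,"dy":-0.1,"dz":0,"ax":0,"ay":0,"az":0,"hand":1},{"dx":0,"dy":-0.1,"dz":0,"ax":0,"ay":0,"az":0,"hand":1},{"dx":0,"dy":-0.1,"dz":0,"ax":0,"ay":0,"az":0,"hand":1},{"dx":0,"dy":-0.1,"dz":0,"ax":0,"ay":0,"az":0,"hand":1}]}}

```text
clock: 8.9
eef_pos: [546.2, 193.3, 195.9]
tool_rot: [2.705, 0.002, 2.722]
force: [-0.6, -0.2, -1.3]
width: 20.7
gripper_force: 60.5
```

>>> {"method": "send_rows", "body": {"series": [{"dx":0,"dy":0,"dz":0,"ax":0,"ay":0,"az":0.06,"hand":1},{"dx":0,"dy":0,"dz":0,"ax":0,"ay":0,"az":0.15,"hand":1},{"dx":0,"dy":0,"dz":0,"ax":0,"ay":0,"az":0.25,"hand":1},{"dx":0,"dy":0,"dz":0,"ax":0,"ay":0,"az":0.35,"hand":1},{"dx":0,"dy":0,"dz":0,"ax":0,"ay":0,"az":0.45,"hand":1},{"dx":0,"dy":0,"dz":0,"ax":0,"ay":0,"az":0.55,"hand":1},{"dx":0,"dy":0,"dz":0,"ax":0,"ay":0,"az":0.65,"hand":1},{"dx":0,"dy":0,"dz":0,"ax":0,"ay":0,"az":0.75,"hand":1},{"dx":0,"dy":0,"dz":0,"ax":0,"ay":0,"az":0.8,"hand":1}]}}

```text
clock: 9.8
eef_pos: [546.2, 193.4, 195.9]
tool_rot: [2.826, -0.308, 1.969]
force: [-0.5, 0.9, -1.9]
width: 20.9
gripper_force: 60.4
```

```bash
python3 - <<'E'
from rel import *
R=show(xf); rel(F-R.apply([2,0,5.4]),R)
E
```

```text
t 9.8 tcp [546.2 193.4 195.9] q [-0.1   0.5  -0.11  2.03 -0.73  0.46  0.8 ] w 20.9 gf 60.4 F [-0.5  0.9 -1.9]
d cm [-0.01 -0.33  0.09] a [0.002 0.    0.768]
```

>>> {"method": "send_rows", "body": {"series": [{"dx":0,"dy":0,"dz":0,"ax":0,"ay":0,"az":0.06,"hand":1},{"dx":0,"dy":0,"dz":0,"ax":0,"ay":0,"az":0.15,"hand":1},{"dx":0,"dy":0,"dz":0,"ax":0,"ay":0,"az":0.25,"hand":1},{"dx":0,"dy":-0.1,"dz":0,"ax":0,"ay":0,"az":0.35,"hand":1},{"dx":0,"dy":-0.1,"dz":0,"ax":0,"ay":0,"az":0.45,"hand":1},{"dx":0,"dy":-0.1,"dz":0,"ax":0,"ay":0,"az":0.55,"hand":1},{"dx":0,"dy":-0.2,"dz":0,"ax":0,"ay":0,"az":0.65,"hand":1},{"dx":0,"dy":-0.2,"dz":0,"ax":0,"ay":0,"az":0.72,"hand":1},{"dx":0,"dy":-0.2,"dz":0,"ax":0,"ay":0,"az":0.76,"hand":1}]}}

```text
clock: 10.7
eef_pos: [544.4, 192.9, 195.2]
tool_rot: [3.135, -0.437, 1.162]
force: [-0.7, 0.2, -1.9]
width: 20.8
gripper_force: 60.4
```

>>> {"method": "send_rows", "body": {"series": [{"dx":0,"dy":0,"dz":0,"ax":0,"ay":0,"az":0,"hand":1},{"dx":0,"dy":0,"dz":0,"ax":0,"ay":0,"az":0,"hand":1},{"dx":0,"dy":0,"dz":0,"ax":0,"ay":0,"az":0,"hand":1},{"dx":0,"dy":0,"dz":0,"ax":0,"ay":0,"az":0,"hand":1},{"dx":0,"dy":0,"dz":0,"ax":0,"ay":0,"az":0,"hand":1},{"dx":0,"dy":0,"dz":0,"ax":0,"ay":0,"az":0,"hand":1},{"dx":0,"dy":0,"dz":0,"ax":0,"ay":0,"az":0,"hand":1}]}}

```text
clock: 11.4
eef_pos: [544.4, 192.7, 195.3]
tool_rot: [3.134, -0.437, 1.164]
force: [1.0, -0.3, -1.0]
width: 21.0
gripper_force: 60.4
```

```bash
python3 - <<'E'
from rel import *
import cv2
from h import *
from cell import get_image
R=show(xf); rel(F-R.apply([2,0,5.4]),R)
d=get_image('side');cv2.imwrite('pics/v3.png',cv2.resize(d['pixels'][60:260,220:420],None,fx=3,fy=3)[:,:,::-1])
for n,a in dict(botL=(22,-42,-35),botR=(-22,-42,-35),topL=(22,-42,-1),topR=(-22,-42,-1),sock=(0,54,-15)).items():
    print(n,((proj(d,F+a[0]*yf+a[1]*xf+a[2]*zf)-[220,60])*3).round())
E
```

```text
t 11.4 tcp [544.4 192.7 195.3] q [-0.24  0.5   0.09  2.04 -0.9   0.53  0.2 ] w 21.0 gf 60.4 F [ 1.  -0.3 -1. ]
d cm [-0.09 -0.1   0.1 ] a [ 0.002 -0.001  0.011]
botL [273. 330.]
botR [320. 334.]
topL [269. 306.]
topR [318. 310.]
sock [312. 241.]
```

View pics/v3.png

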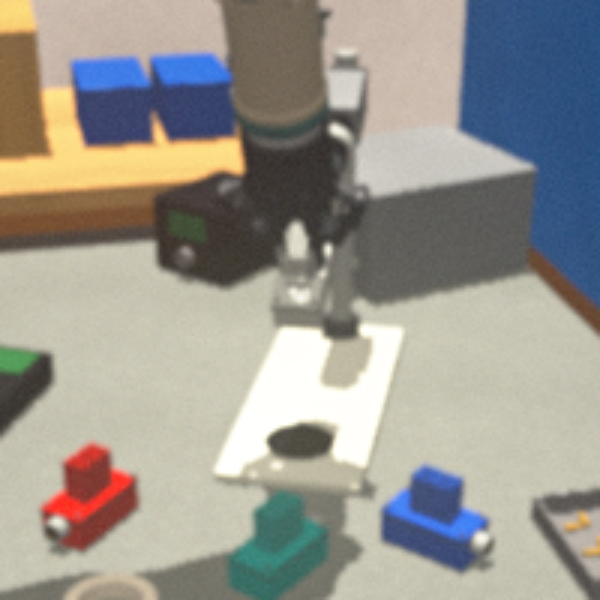

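The plain end faces away, so the socket faces the lens. The box's bottom edge is at about (275–322, 325), within roughly 5 mm of prediction, and the arm is still.

```bash
python3 -c "
from cell import *
print(finish_job())"
```

```text
the job is handed in; nothing more can be done
None
```

I handed the job in at 11.4 s. The finned module was held still at the focus for about 2 s with a long side to the lens, then turned so the socket end faces it. It is still held there, within about 5 mm of the focus by the camera images; the hand-in returned no verdict.

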